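Release the wheel with the flush catch in the shelf top

TASK

Let the waiting skate wheel down the chute: feel lightly along the bare steel strip in the shelf top for the flush release button, and push it in with a fingertip until the wheel has rolled into the tin. Then take your hand off so the button springs back up. Do not touch the wheel, and leave the tin and the loose parts lying about as they are.

Things in the scene. Friction and masses are not known exactly. Their poses are not given: they have to be found in the camera images.
- strip_mid (a point): centre of the bare steel strip let into the top of the low plywood shelf, on its top surface (level, 110 mm above the counter). z up, y along the strip, x across. The strip shows 200 mm along y and 82 mm along x. It is rigid except for the release button set in it, whose place along it is not reported and differs every time: it must be felt for or seen
- shelf: the fixed shelf, axes as strip_mid's, which lies 110 mm over its origin. Outline x +-77, y -220 to +264 mm. Plywood rails flush with the strip border its long sides; sheet-metal caps 3 mm higher cover its ends (beyond y +-100 mm)
- release (a joint): travel of the release button, m: 0 = up, 0.006 = fully in, straight down. It is a steel push plate 42 mm (x) by 56 mm (y) in a cut-out 1.5 mm larger all round, its face 2 mm below the strip's. Its centre is at x = 0 and within 50 mm of strip_mid along y. Its spring takes 2 N to start, 5.5 N fully in, and returns it. From 0.005 the wheel's gate is open; hold it in for a second
- chute_head (a point): middle of the upper end of the chute's floor, on the shelf's left cap. The galvanized chute is 46 mm wide (x), 245 mm long, its walls 33 mm high; it falls towards the shelf's +y at 16 degrees into the tin. A gate in its floor, worked by the release button, holds the wheel
- wheel: skateboard wheel, 52 mm diameter, 32 mm wide, origin at its centre, x along its axle; stands in the chute against the closed gate, ready to roll by itself towards the tin
- tin: open tin catch bin standing loose under the low end of the chute, 130 mm (x) by 155 mm (y) by 65 mm high, walls 4 mm, origin at the centre of its underside
- kingpin: loose steel kingpin bolt standing on its head on the counter, 55 mm tall, head 19 mm, shank 9.5 mm; origin under its head. Not part of the job
- kingpin_set: loose kingpin bolt with two cone bushings on it, standing on the right-hand end cap of the shelf, 55 mm tall, 25 mm across; origin under its head. Not part of the job
- riser: riser pad of hard plastic lying on the counter, 55 by 85 by 6 mm, origin at the centre of its underside. Not part of the job
- driver: axle nut driver lying on the counter along its y, 170 mm long, 22 mm thick: handle from y -90 to 0 mm, shaft and socket to y = +80 mm; origin underneath, at the front end of the handle. Not part of the job
Things that resemble listed ones, but are neither listed nor needed, are in the scene too. What is shaped like the tin but blue is not meant.

How it is judged (in metres and radians):
On the way:
1. the release button is pushed in (value of joint release above 0.0035 m), for 0.1 s.
At the end, for the whole second after the job is handed in: the wheel lies at rest inside the tin (its centre within 75 mm of the tin's centre seen from above and below 50 mm over the tin's underside), the tin stands upright, and the button has sprung back up to within 1.5 mm (horizontal distance between wheel and tin below 0.075 m and z of wheel in the frame of tin between 0 and 0.05 m and linear speed of wheel below 0.05 m/s and linear speed of tin below 0.02 m/s and value of joint release below 0.0015 m and angle between tin's own z axis and vertical below 0.1 rad); the robot touches nothing.
It fails at once if the hand or arm touches the wheel (contact force between any of the fingers, the arm and wheel above 0.3 N).
It fails at once if the fingers bear on something with more than 40 N (the strip is to be felt lightly) (contact force between any of the fingers, the arm and anything else above 40 N).
It fails at once if the tin is pushed away from its place (more than 25 mm) (distance of tin from where it was at the start of the episode above 0.025 m).
It fails at once if a loose part is moved more than 15 mm or lifted (distance of any of kingpin, kingpin_set, riser, driver from where it was at the start of the episode above 0.015 m).
It also fails if it takes over 48 s, if anything falls off the work surface, if the arm or the gripper's body presses on something with over 40 N, if the wrist force passes 120 N, or if a joint passes its speed limit or range.

ROBOT

A 7-joint arm with a two-finger parallel gripper is mounted at the origin on the work surface. World frame = base frame: x ahead of the robot, y to its left, z up, the work surface at z = 0. Lengths are in mm, angles in rad, forces in N, time in s.
With the tool pointing down it reaches from about 425 to 950 mm from the base axis. Payload 4.7 kg.
Tool frame: the origin (TCP) lies midway between the tips of the shut fingers; the grasp point (between the pads) lies 19 mm behind it (env.grip_depth is the distance from the TCP to the grasp point, in mm); z points along the fingers, y is the direction in which the jaws open and shut (so a half turn about z gives the same grasp; the last joint's range is limited). The gripper opens to 85 mm and grips with 20 to 120 N. Pads are 22 mm wide; open, the fingers measure 114 mm over their backs; the gripper's body (76 mm by 85 mm) begins 54 mm behind the grasp point. The pads swing forward as they close: fully open they stand 13 mm farther back than shut.
Start: joints at [1.309, 0.469, -0.049, 1.532, 0.024, 1.141, -0.082], TCP at [155.771, -656.798, 231.335] pointing down, gripper open.
Joint ranges: [-2.59, 2.59], [-0.33, 1.99], [-1.39, 1.29], [0.1, 2.45], [-1.04, 4.18], [0.21, 1.99], [-2.66, 2.66]. Speed limits (rad/s): [2.57, 2.57, 3.14, 3.14, 3.14, 3.14, 3.14].

INTERFACE

Orientations are given as a 3x3 rotation matrix whose columns are the frame's x, y, z axes.
In Python, from workcell import env gives the robot as it stands.
- The arm moves only by the tool send_rows, never from a script. Its argument "moves" is a list of rows, each a list of 7 numbers: the opening in per cent of the stroke, from 0 (shut) to 100 (fully open), then the shift along the tool's x, y, z in cm, then the turn, a rotation vector about the tool's x, y, z in degrees. In form: [[hand, dx, dy, dz, rx, ry, rz], ...]. A call has exactly 8 rows; each row is the pose to reach, as a shift and turn from the pose commanded when the call began, along the tool's axes at that moment; what a row does not reach only later rows make up. A row lasts 1/8 s, in which the tool goes at most 62.5 mm and 10.7 degrees, less where a joint would pass 70% of its speed; a pose out of reach is approached as far as the arm can. A call with a gripper value outside its range is refused whole. The fingers move at their own pace and stop on an object; "force" is the grip in N (left out, the last holds). Time passes only in rows, so rows that repeat a pose let the fingers close, or fill a call up. It gives the time, the measured TCP pose, the force and the opening at its end, in the units of the state.
- env.get_obs(): the state, without advancing time (a new reading comes with each control period).
- env.grab_frame(name): name is "scene" or "top" or "wrist"; returns the picture (420x560x3 uint8, red, green, blue); there is no depth.
- env.get_calibration(name): a dict with "mtx" (3x3 intrinsics, pixels), "k1" (the pictures are not rectified: a ray, as slopes to the right and down, at radius r is drawn at 1 + k1 r^2 times it, then the intrinsics apply), "world_from_camera" (4x4, takes a point from camera to world coordinates). Camera axes: x right, y up, looking along -z (the intrinsics and any distortion apply to the point x, -y, -z); pixel columns grow to the right and rows downward; lengths in mm; the calibration is good to about 2 mm. A picture is of the moment at which its call begins: read the wrist's pose just before it. get_calibration takes no time and is no camera call; for the wrist camera it gives the pose at the moment of the call.
- env.job_done(): hands the job in, once; it reports no verdict.
The state is a dict: "t": time; "joints": joint angles; "qvel": joint speeds; "effort": joint torques, N m; "position": TCP position; "orientation": TCP orientation; "ft_force": force on the tool from outside, world axes, zero at the start; "wrist_torque": the same for the moment, N m; "finger_gap": finger opening in mm.
Only numpy, scipy, OpenCV 4.12 (cv2) and the standard library are available. Lean on these libraries where they do the work, as an engineer would, in place of code of your own. Each camera call takes 0.05 s, during which the arm holds its last target.

## Working session

There is one attempt and no reset: what is moved stays moved. The work goes in short steps, Python scripts to look and compute and a tool call to move; the robot and the scene stay as the last step left them, time stands still between calls to the robot, and variables do not carry over. Pictures are saved under pics/ and viewed, and the job is handed in when it is done.

Besides the shell and the picture viewer there is one more tool, called after "Emit:" as name([rows], argument=value, ...), one row to a line, values as JSON. send_rows: Moves the arm, as the interface text tells. Its arguments: {"type":"object","properties":{"moves":{"type":"array"},"force":{"type":"number"}},"required":["moves"]}

```bash
mkdir -p pics; ls
python3 - <<'E'
from workcell import env
import cv2
o=env.get_obs();print({k:o[k] for k in('t','position','orientation','ft_force','finger_gap')})
for n in('scene','top','wrist'):
    c=env.get_calibration(n);print(n,c)
    cv2.imwrite(f'pics/{n}0.png',cv2.cvtColor(env.grab_frame(n),cv2.COLOR_RGB2BGR))
E
```

```text
pics
{'t': 0.0, 'position': array([ 155.62283004, -656.22894273,  230.24961205]), 'orientation': array([[ 9.73013863e-01,  2.30746150e-01, -4.86450653e-04],
       [ 2.30746660e-01, -9.73012059e-01,  1.87424316e-03],
       [-4.08479581e-05, -1.93591144e-03, -9.99998125e-01]]), 'ft_force': array([-0.07613931,  0.46700151, -0.06719327]), 'finger_gap': 85.53682782293683}
scene {'mtx': array([[470.39563123,   0.        , 279.6266159 ],
       [  0.        , 470.39563123, 207.61157392],
       [  0.        ,   0.        ,   1.        ]]), 'k1': -0.0021609648072740914, 'world_from_camera': array([[-1.60161967e-01, -7.14274626e-01,  6.81292817e-01,
         1.25408278e+03],
       [ 9.87075384e-01, -1.12043016e-01,  1.14579885e-01,
         1.89124684e+02],
       [-5.50740254e-03,  6.90838708e-01,  7.22987931e-01,
         8.55252749e+02],
       [ 0.00000000e+00,  0.00000000e+00,  0.00000000e+00,
         1.00000000e+00]])}
top {'mtx': array([[443.26062212,   0.        , 282.72665504],
       [  0.        , 443.26062212, 209.3567404 ],
       [  0.        ,   0.        ,   1.        ]]),
[... 252 characters left out ...]
3777e-01,  9.80779461e-01,
         1.13884950e+03],
       [ 0.00000000e+00,  0.00000000e+00,  0.00000000e+00,
         1.00000000e+00]])}
wrist {'mtx': array([[366.03509122,   0.        , 280.01822942],
       [  0.        , 366.03509122, 209.3196856 ],
       [  0.        ,   0.        ,   1.        ]]), 'k1': -0.051934953653575526, 'world_from_camera': array([[ 2.31299484e-01,  9.32186054e-01,  2.78441572e-01,
         2.26637996e+02],
       [-9.72880200e-01,  2.22258821e-01,  6.40713078e-02,
        -6.39980111e+02],
       [-2.15971588e-03, -2.85709953e-01,  9.58313706e-01,
         3.72972197e+02],
       [ 0.00000000e+00,  0.00000000e+00,  0.00000000e+00,
         1.00000000e+00]])}
```

View pics/scene0.png

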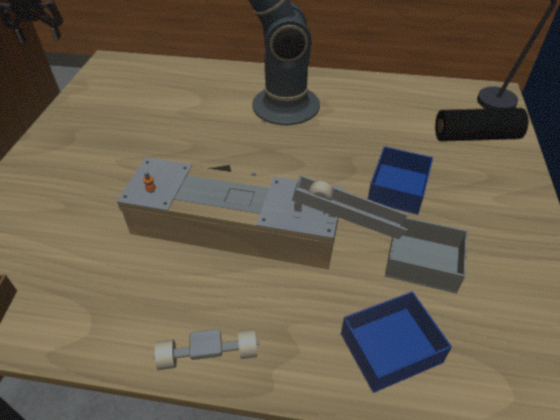

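View pics/top0.png

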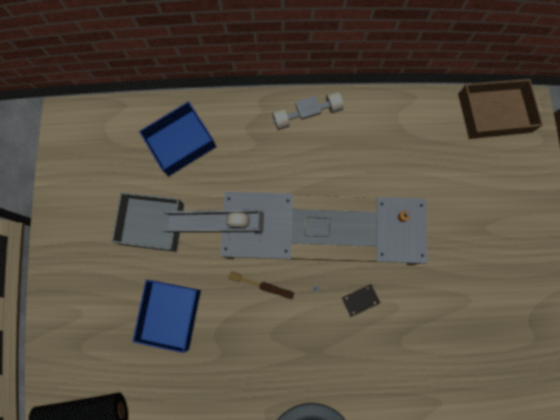

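The top view shows the strip with a faint square (the button) near (317,227), the wheel at (237,219), the kingpin_set at (403,216) and the tin at (148,222). I'll enlarge both views.

Run:
```python
import cv2
a=cv2.imread('pics/top0.png')[180:280,210:440]
cv2.imwrite('pics/topc.png',cv2.convertScaleAbs(cv2.resize(a,None,fx=3.4,fy=3.4,interpolation=cv2.INTER_CUBIC),alpha=1.3))
a=cv2.imread('pics/scene0.png')[145:275,110:350]
cv2.imwrite('pics/scenec.png',cv2.convertScaleAbs(cv2.resize(a,None,fx=3.3,fy=3.3,interpolation=cv2.INTER_CUBIC),alpha=1.3))
```

```text
(no output)
```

View pics/topc.png

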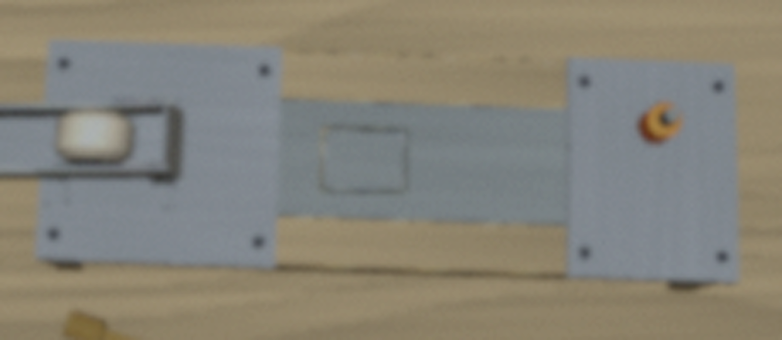

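View pics/scenec.png

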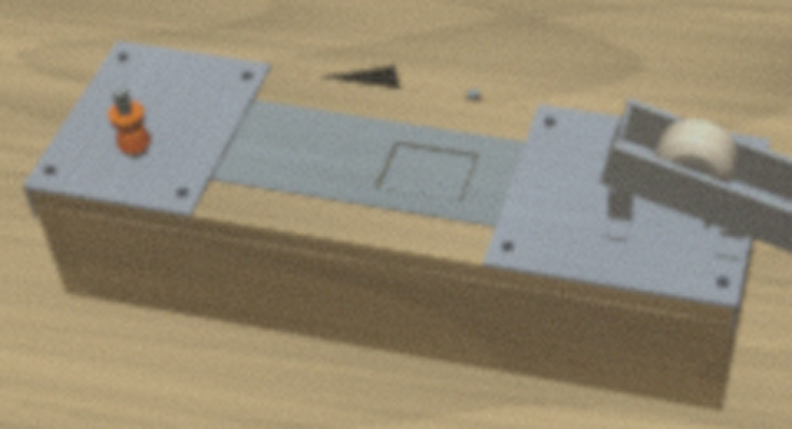

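Top crop: button outline corners at (322,126), (408,130), (408,192), (322,190); strip corners at (282,100), (568,110), (568,224), (278,216). Scene crop: button at (398,144), (478,153), (463,200), (380,188).

```bash
cat > h.py <<'E'
import numpy as np
from workcell import env
def ray2z(name,uv,z,c=None):
    c=c or env.get_calibration(name);K=c['mtx'];T=c['world_from_camera']
    out=[]
    for u,v in np.atleast_2d(uv):
        d=np.array([(u-K[0,2])/K[0,0],(v-K[1,2])/K[1,1]]);p=d.copy()
        for _ in range(20):p=d/(1+c['k1']*(p@p))
        r=T[:3,:3]@np.array([p[0],-p[1],-1]);o=T[:3,3]
        out.append(o+r*(z-o[2])/r[2])
    return np.array(out)
E
python3 - <<'E'
from h import *
np.set_printoptions(precision=1,suppress=True)
f=lambda q,s,o:(np.array(q)+.5)/s-.5+np.array(o)
T=lambda q,z=110:ray2z('top',f(q,3.4,(210,180)),z)
S=lambda q,z=110:ray2z('scene',f(q,3.3,(110,145)),z)
b=T([(322,126),(408,130),(408,192),(322,190)]);print(b,b.mean(0))
b=S([(398,144),(478,153),(463,200),(380,188)]);print(b,b.mean(0))
b=T([(282,100),(568,110),(568,224),(278,216)]);print('strip',b,b.mean(0))
b=S([(256,100),(525,142),(497,224),(211,180)]);print('strip',b,b.mean(0))
print('screws',T([(64,63),(718,86),(722,257),(53,234)],113),S([(122,57),(549,121)],113))
print('kp',T([(668,116)],168),S([(120,95)],168))
E
```

```text
[[555.5   1.2 110. ]
 [551.1 -58.5 110. ]
 [507.7 -56.5 110. ]
 [510.8   2.7 110. ]] [531.3 -27.8 110. ]
[[509.  -50.1 110. ]
 [509.2   6.4 110. ]
 [554.9   5.3 110. ]
 [552.5 -52.2 110. ]] [531.4 -22.7 110. ]
strip [[ 574.7   28.4  110. ]
 [ 562.2 -171.5  110. ]
 [ 482.2 -166.3  110. ]
 [ 493.6   33.6  110. ]] [528.2 -69.  110. ]
strip [[ 480.7 -160.6  110. ]
 [ 493.5   36.4  110. ]
 [ 572.9   31.9  110. ]
 [ 562.9 -167.1  110. ]] [527.5 -64.9 110. ]
screws [[ 604.5  180.   113. ]
 [ 575.9 -279.4  113. ]
 [ 455.4 -272.2  113. ]
 [ 484.8  187.9  113. ]] [[ 453.9 -269.9  113. ]
 [ 473.2   49.8  113. ]]
kp [[ 545.4 -225.7  168. ]] [[ 550.  -223.6  168. ]]
```

Both cameras put the button at about (531, -25), with the strip middle at (528, -67), so the button sits at strip y ≈ +42, within its ±50. The sizes match (59x45 outline, 200x80 strip). I'll shut the hand and move above it at the current height, which clears the kingpin set (top at 168).

Emit:
send_rows([
  [0, 2, -2, 0, 0, 0, 0],
  [0, 5.5, -5.5, 0, 0, 0, 0],
  [0, 9, -9.2, 0, 0, 0, 0],
  [0, 12.5, -12.8, 0, 0, 0, 0],
  [0, 16, -16.4, 0, 0, 0, 0],
  [0, 19.5, -20, 0, 0, 0, 0],
  [0, 23, -23.6, 0, 0, 0, 0],
  [0, 26.5, -27, 0, 0, 0, 0],
], force=40)

```text
t: 1.15
position: [351.9, -331.3, 231.3]
orientation: [[0.973, 0.231, -0.0], [0.231, -0.973, -0.0], [-0.0, 0.0, -1.0]]
ft_force: [1.1, -1.3, -1.0]
finger_gap: -0.1
```

Emit:
send_rows([
  [0, 3.5, -3.6, 0, 0, 0, 0],
  [0, 7, -7.2, 0, 0, 0, 0],
  [0, 10.5, -10.8, 0, 0, 0, 0],
  [0, 14, -14.5, 0, 0, 0, 0],
  [0, 17.5, -18.1, 0, 0, 0, 0],
  [0, 21, -21.8, 0, 0, 0, 0],
  [0, 24.5, -25.3, 0, 0, 0, 0],
  [0, 24.5, -25.3, 0, 0, 0, 0],
])

```text
t: 2.15
position: [532.5, -25.6, 231.3]
orientation: [[0.971, 0.238, 0.001], [0.238, -0.971, 0.002], [0.001, -0.002, -1.0]]
ft_force: [-1.0, -0.5, -0.1]
finger_gap: -0.1
```

Run:
```python
from workcell import env
import cv2
o=env.get_obs();print({k:o[k] for k in('t','position','orientation','ft_force','finger_gap')})
print(env.get_calibration('wrist')['world_from_camera'])
for n in('scene','wrist'):
    cv2.imwrite(f'pics/{n}1.png',cv2.cvtColor(env.grab_frame(n),cv2.COLOR_RGB2BGR))
```

```text
{'t': 2.15, 'position': array([532.53972148, -25.62628005, 231.26363569]), 'orientation': array([[ 9.71255738e-01,  2.38037430e-01,  6.87805871e-04],
       [ 2.38035128e-01, -9.71253442e-01,  2.45557180e-03],
       [ 1.25255182e-03, -2.22126624e-03, -9.99996749e-01]]), 'ft_force': array([-0.97170641, -0.51011178, -0.12874465]), 'finger_gap': -0.05753240593467838}
[[ 2.38598161e-01  9.30837724e-01  2.76788817e-01  6.03281275e+02]
 [-9.71114926e-01  2.29461297e-01  6.54470246e-02 -8.91442120e+00]
 [-2.59176162e-03 -2.84409292e-01  9.58699451e-01  3.73979963e+02]
 [ 0.00000000e+00  0.00000000e+00  0.00000000e+00  1.00000000e+00]]
```

View pics/wrist1.png

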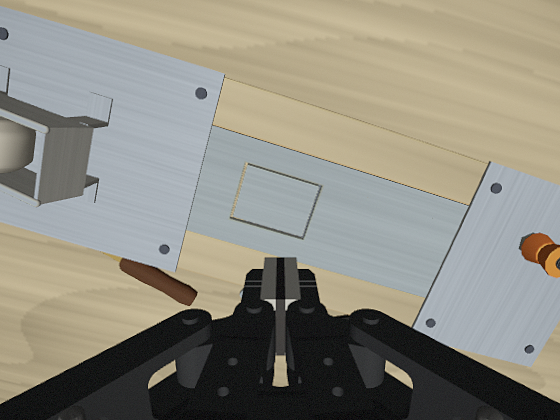

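View pics/scene1.png

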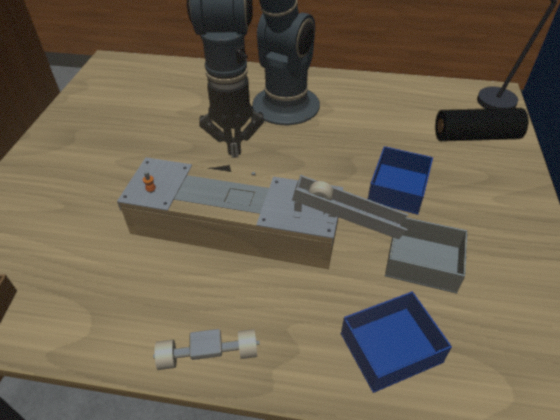

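The wrist view is clear. The recessed plate has corners (247,164), (321,186), (304,238), (231,217), and the chute head is at about (93,130).

Run:
```python
from h import *
np.set_printoptions(precision=1,suppress=True)
b=ray2z('wrist',[(247,164),(321,186),(304,238),(231,217)],110);print(b,b.mean(0))
b=ray2z('wrist',[(212,126),(468,206),(423,297),(187,231)],110);print(b,b.mean(0))
print('foot',ray2z('wrist',[(112,98),(97,178)],113))
for z in(150,170,190,210):print(z,ray2z('wrist',[(93,128),(80,203)],z).ravel(),ray2z('top',[(210+180/3.4,180+110/3.4),(210+180/3.4,180+178/3.4)],z).ravel())
```

```text
[[553.2  -0.6 110. ]
 [549.9 -57.1 110. ]
 [507.3 -55.1 110. ]
 [510.9   2.9 110. ]] [530.3 -27.5 110. ]
[[ 574.    29.2  110. ]
 [ 561.1 -170.1  110. ]
 [ 479.7 -163.1  110. ]
 [ 491.9   33.6  110. ]] [526.7 -67.6 110. ]
foot [[577.4 100.  113. ]
 [518.4 104.6 113. ]]
150 [560.8  93.3 150.  511.3  97.3 150. ] [560.9  96.9 150.  515.   97.7 150. ]
170 [564.5  83.7 170.  519.4  87.3 170. ] [557.   96.  170.  512.1  96.8 170. ]
190 [568.2  74.2 190.  527.5  77.4 190. ] [553.2  95.2 190.  509.1  96.  190. ]
210 [571.9  64.6 210.  535.7  67.5 210. ] [549.3  94.3 210.  506.2  95.1 210. ]
```

Emit:
send_rows([
  [0, -0.3, 0.4, 1, 0, 0, 0],
  [0, -0.3, 0.4, 3, 0, 0, 0],
  [0, -0.3, 0.4, 5, 0, 0, 0],
  [0, -0.3, 0.4, 7, 0, 0, 0],
  [0, -0.3, 0.4, 9, 0, 0, 0],
  [0, -0.3, 0.4, 10.5, 0, 0, 0],
  [0, -0.3, 0.4, 11.0, 0, 0, 0],
  [0, -0.3, 0.4, 11.0, 0, 0, 0],
])

```text
t: 3.25
position: [529.3, -35.2, 121.3]
orientation: [[0.973, 0.23, -0.0], [0.23, -0.973, -0.0], [-0.0, 0.0, -1.0]]
ft_force: [-0.4, 0.9, -0.1]
finger_gap: 0.2
```

Run:
```python
from workcell import env
import cv2
o=env.get_obs();print({k:o[k] for k in('t','position','ft_force')})
a=env.grab_frame('wrist')
cv2.imwrite('pics/wrist2.png',cv2.cvtColor(a,cv2.COLOR_RGB2BGR))
```

```text
{'t': 3.25, 'position': array([529.30030747, -35.21560755, 121.26366489]), 'ft_force': array([-0.39684044,  0.92745921, -0.10291529])}
```

View pics/wrist2.png

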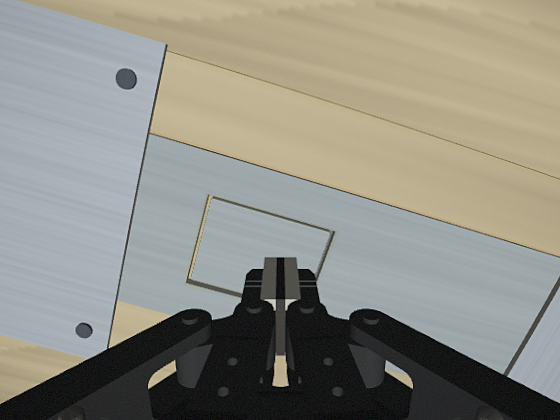

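The fingertips are above the plate but right of its centre, as measured (TCP y -35, centre -26.5). I'll nudge them over and feel downwards.

Emit:
send_rows([
  [0, 0.2, -0.6, 0, 0, 0, 0],
  [0, 0.2, -0.6, 0.3, 0, 0, 0],
  [0, 0.2, -0.6, 0.6, 0, 0, 0],
  [0, 0.2, -0.6, 0.9, 0, 0, 0],
  [0, 0.2, -0.6, 1.1, 0, 0, 0],
  [0, 0.2, -0.6, 1.2, 0, 0, 0],
  [0, 0.2, -0.6, 1.3, 0, 0, 0],
  [0, 0.2, -0.6, 1.4, 0, 0, 0],
])

```text
t: 4.3
position: [529.9, -28.6, 107.4]
orientation: [[0.973, 0.231, 0.0], [0.231, -0.973, -0.0], [0.0, 0.0, -1.0]]
ft_force: [-0.6, -0.5, 1.4]
finger_gap: 0.0
```

The tip is below the strip plane with only 1.4 N on it, so it's on the button. I'll push in slowly.

Emit:
send_rows([
  [0, 0, 0, 0.05, 0, 0, 0],
  [0, 0, 0, 0.1, 0, 0, 0],
  [0, 0, 0, 0.15, 0, 0, 0],
  [0, 0, 0, 0.2, 0, 0, 0],
  [0, 0, 0, 0.25, 0, 0, 0],
  [0, 0, 0, 0.3, 0, 0, 0],
  [0, 0, 0, 0.35, 0, 0, 0],
  [0, 0, 0, 0.35, 0, 0, 0],
])

```text
t: 5.3
position: [530.0, -28.6, 103.8]
orientation: [[0.973, 0.231, 0.0], [0.231, -0.973, -0.0], [0.0, 0.0, -1.0]]
ft_force: [-0.4, 0.4, 1.6]
finger_gap: 0.3
```

Emit:
send_rows([
  [0, 0, 0, 0.03, 0, 0, 0],
  [0, 0, 0, 0.06, 0, 0, 0],
  [0, 0, 0, 0.1, 0, 0, 0],
  [0, 0, 0, 0.13, 0, 0, 0],
  [0, 0, 0, 0.16, 0, 0, 0],
  [0, 0, 0, 0.16, 0, 0, 0],
  [0, 0, 0, 0.16, 0, 0, 0],
  [0, 0, 0, 0.16, 0, 0, 0],
])

```text
t: 6.3
position: [530.0, -28.5, 102.2]
orientation: [[0.973, 0.231, 0.0], [0.231, -0.973, -0.0], [0.0, 0.0, -1.0]]
ft_force: [-0.4, -0.5, 4.6]
finger_gap: 0.0
```

Run:
```python
from workcell import env
import cv2
o=env.get_obs();print({k:o[k] for k in('t','position','ft_force')})
for n in('scene','wrist'):
    cv2.imwrite(f'pics/{n}3.png',cv2.cvtColor(env.grab_frame(n),cv2.COLOR_RGB2BGR))
```

```text
{'t': 6.3, 'position': array([529.97340463, -28.5463042 , 102.23628056]), 'ft_force': array([-0.44826201, -0.49033775,  4.58990759])}
```

View pics/scene3.png

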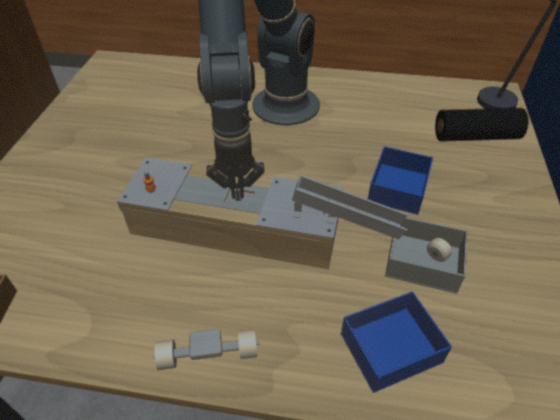

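View pics/wrist3.png

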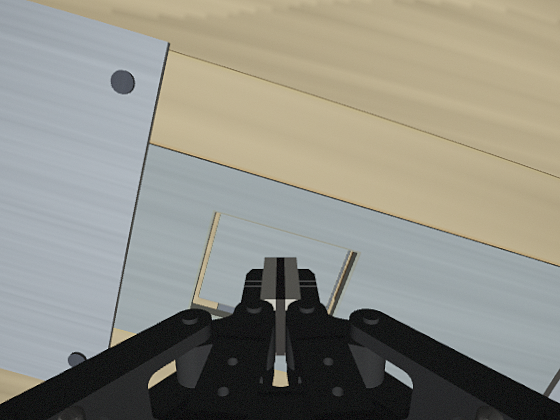

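The plate is sunk and the wheel is already in the tin, at (438,249). I'll lift straight up and let things settle.

Emit:
send_rows([
  [0, 0, 0, -0.3, 0, 0, 0],
  [0, 0, 0, -1, 0, 0, 0],
  [0, 0, 0, -3, 0, 0, 0],
  [0, 0, 0, -5, 0, 0, 0],
  [0, 0, 0, -7, 0, 0, 0],
  [0, 0, 0, -9, 0, 0, 0],
  [0, 0, 0, -11, 0, 0, 0],
  [0, 0, 0, -12, 0, 0, 0],
])

```text
t: 7.4
position: [530.1, -28.3, 223.2]
orientation: [[0.973, 0.231, 0.001], [0.231, -0.973, -0.0], [0.001, 0.0, -1.0]]
ft_force: [0.7, -0.2, 0.1]
finger_gap: 0.3
```

Emit:
send_rows([
  [0, 0, 0, 0, 0, 0, 0],
  [0, 0, 0, 0, 0, 0, 0],
  [0, 0, 0, 0, 0, 0, 0],
  [0, 0, 0, 0, 0, 0, 0],
  [0, 0, 0, 0, 0, 0, 0],
  [0, 0, 0, 0, 0, 0, 0],
  [0, 0, 0, 0, 0, 0, 0],
  [0, 0, 0, 0, 0, 0, 0],
])

```text
t: 8.4
position: [529.9, -28.5, 222.2]
orientation: [[0.973, 0.231, 0.0], [0.231, -0.973, -0.0], [0.0, 0.0, -1.0]]
ft_force: [0.1, 0.1, -0.0]
finger_gap: 0.2
```

Run:
```python
from workcell import env
import cv2,numpy as np
o=env.get_obs();print({k:o[k] for k in('t','position','ft_force')})
a=env.grab_frame('scene');w=env.grab_frame('wrist')
for i in range(20): b=env.grab_frame('scene')
t=env.grab_frame('top')
for n,x in(('scene4',b),('wrist4',w),('top4',t)):cv2.imwrite(f'pics/{n}.png',cv2.cvtColor(x,cv2.COLOR_RGB2BGR))
d=cv2.absdiff(a,b)[210:300,370:480];print('diff over 1 s at tin',d.max(),d.mean())
c=np.hstack([cv2.resize(b[140:300,110:480],None,fx=1.08,fy=1.08),])
cv2.imwrite('pics/c4.png',cv2.cvtColor(np.vstack([cv2.resize(b[130:310,110:480],(740,360)),cv2.resize(t[180:260,90:460],(740,160))]),cv2.COLOR_RGB2BGR))
```

```text
{'t': 8.4, 'position': array([529.91844085, -28.53138798, 222.24043649]), 'ft_force': array([ 0.05084347,  0.12496893, -0.00816288])}
diff over 1 s at tin 12 1.9076430976430976
```

View pics/c4.png

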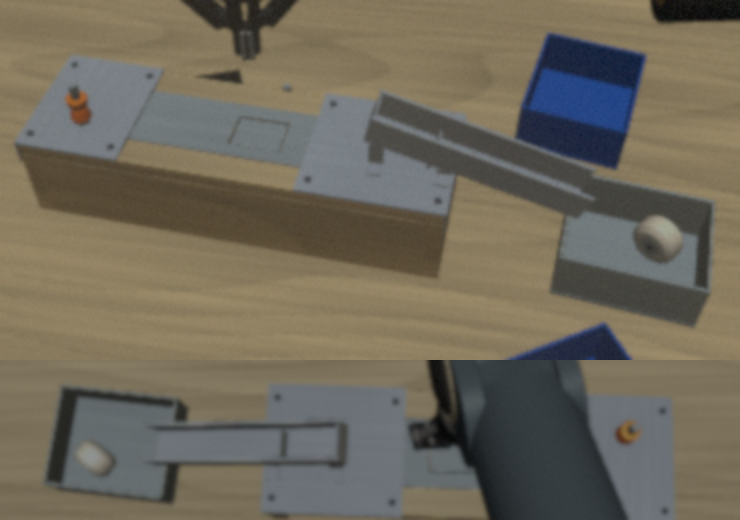

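View pics/wrist4.png

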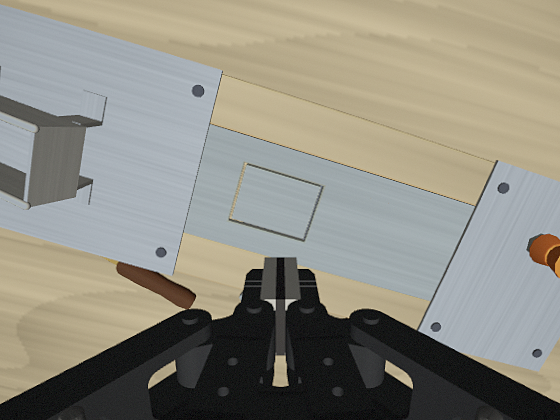

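The wheel lies in the tin, the button outline looks as it did at the start, and nothing is moving. One check remains: the wheel's distance from the tin's centre.

```bash
python3 - <<'E'
from h import *
f=lambda q:np.array(q)/2+np.array([90,180-180])+np.array([0,0])
g=lambda q:np.array(q)/2+np.array([90,0])
r=ray2z('top',[(90+u/2,180+(v-360)/2) for u,v in[(63,388),(183,404),(172,500),(47,487)]],65);print(r.round(),r.mean(0))
w=ray2z('top',[(90+95/2,180+(458-360)/2)],30)[0];print(w,np.linalg.norm((w-r.mean(0))[:2]))
s=ray2z('scene',[(110+658/2,130+239/2)],30)[0];print(s,np.linalg.norm((s-r.mean(0))[:2]))
E
python3 -c "
import cv2,numpy as np
a=cv2.imread('pics/top0.png');b=cv2.imread('pics/top4.png')
cv2.imwrite('pics/cmp.png',np.vstack([cv2.resize(x[180:310,100:390],(780,298)) for x in(a[:, :],b)]))"
```

```text
[[634. 460.  65.]
 [609. 304.  65.]
 [489. 316.  65.]
 [508. 475.  65.]] [560.12999253 388.81981516  65.        ]
[549.02284745 426.30834056  30.        ] 39.099337703270685
[548.92646714 430.40420488  30.        ] 43.0671620827255
```

View pics/cmp.png

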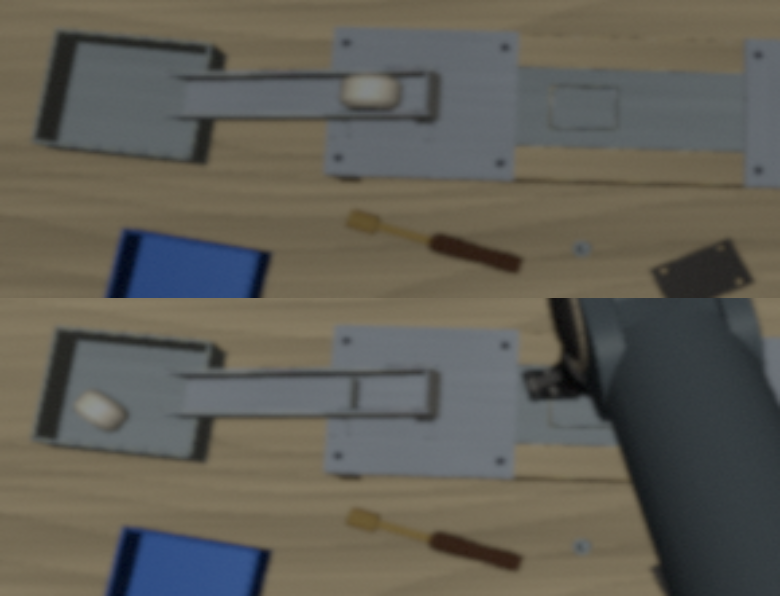

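The wheel is about 41 mm from the tin's centre, and the tin hasn't visibly moved. Handing in.

```bash
python3 -c "
from workcell import env
print(env.job_done(), env.get_obs()['t'])"
```

```text
the job is handed in; nothing more can be done
the job is handed in; nothing more can be done
```

The wheel is in the tin and the job is handed in at about 10 s of the 48 s allowed; no verdict was reported. I found the button in the camera images at about (530, -27), which is 42 mm along the strip. I came down on it with shut fingertips, felt it give below the strip face at 1.4 N, and pushed it to about 5.8 mm. The wrist read at most 4.6 N. I then lifted the hand clear.

**Last checks:**
- **Wheel:** it lies about 39 to 43 mm from the tin's centre (limit 75 mm) and showed no motion over 1 s.
- **Tin and loose parts:** the tin, driver, kingpin and kingpin set look unmoved. The riser was mostly hidden behind the arm in the last top view, so I could not compare it, but the hand never went near it.
- **Button:** its outline looks as it did at the start, judged by eye because its travel can't be read out.
- **Hand:** it is 112 mm above the shelf with no force on it.

**Disagreements:** the first two cameras differed by about 5 mm on the button's y position; the wrist view agreed with the top one. Mid-push, at about 4 mm in, the wrist read 1.6 N where the spring should give about 4 N. Sensor noise is near 1 N, so that does not fully explain it.

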